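Check the oil of the glaze-spraying compressor

TASK

Check the oil in the glaze-spraying compressor: take the wiped dipstick from its wooden rest by the handle, slide it down the compressor's slanted dip tube until its collar stops fully home on the tube's mouth, and leave it seated for a moment. Then draw it right out by the handle and hold it level and still for reading, clear of the compressor and the rest, a good 15 cm above the bench top; at no time tilt the tip well above the handle, or the oil would run back along it. Finish while still holding the dipstick like that in the gripper (do not put it down), and leave everything else on the bench where it is.

Things in the scene. Friction and masses are not known exactly. Their poses are not given: they have to be found in the camera images.
- dip_tube: Steel dip tube slanting up at 45 degrees from the compressor's left side, fixed to it. Origin: centre of its open mouth (the rim the collar seats on), 165 mm above the bench; z along the bore, out of the mouth (up and roughly to the robot's left); y level. Mouth 28 mm inside, 34 mm outside, funnelling within 16 mm to a bore of 15 mm; deeper than the blade is long.
- compressor: Oil-lubricated compressor on a base plate, fixed, turned differently each time. Origin: on the bench under the middle of its 120 mm wide crankcase; z up, -x is the side of the dip tube (mouth 135 mm from the origin), the motor reaches 300 mm to +y. Crankcase front 60 mm to -x, 175 mm high; finned cylinder and head above it, to 290 mm high, front 45 mm to -x.
- rest: Wooden rest, fixed; the dipstick lies level across it. Base 130 x 70 x 12 mm; two uprights 14 mm thick, 60 mm wide, 65 mm high, 43 mm either side of the origin along x, each with an open-topped slot 10.5 mm wide, 10 mm deep for the blade. Origin: under its middle, on the bench; x along the dipstick, towards the tip.
- dipstick_grip (a point): Centre of the dipstick's black flat-sided handle, 64 mm long, 18 mm thick (level), 24 mm high, overhanging the rest's end 59 mm above the bench. x runs along the dipstick to the tip (level at the start), y across the 18 mm thickness, z up. The dipstick weighs about 80 g; centre of mass 75 mm from here towards the tip.
- dipstick_collar (a point): Centre of the blade-side face of the dipstick's black round stop collar, 40 mm diameter, 6 mm thick; 42 mm from the handle's centre towards the tip (handle ends 4 mm behind the collar). It is home when this point meets the origin of the dip tube. Axes as the handle's.
- dipstick_tip (a point): Rounded end of the dipstick's steel blade, a straight round rod 8 mm in diameter with two thin reading rings; 130 mm beyond the collar's blade-side face and 172 mm from the handle's centre. Same axes as the handle.
- dipstick: The dipstick as a whole; its origin and axes are those of the collar's point.
- paddle_center (a point): Bystander, loose: flat wooden clay paddle, 265 mm long and 21 mm high, lying; near its middle.
- stone_center (a point): Bystander, loose: black burnishing pebble, 48 mm across, 15 mm high; its centre.
- glaze_jar_center (a point): Bystander, loose: grey glaze jar with white lid, 72 mm across, 100 mm high; its centre.
- brush_pot_center (a point): Bystander, loose: clay-coloured pot holding three brushes, 76 mm across, 165 mm high with the brushes; centre of the pot itself.
- kidney_center (a point): Bystander, loose: flat kidney-shaped wooden rib, about 110 x 50 mm, 5 mm high, lying; its centre.
- loop_tool_center (a point): Bystander, loose: clay trimming tool, a thin wooden handle with a wire loop at one end, 170 mm long, 14 mm thick, lying; its middle.
Not all that is in view belongs to the job. Leave any pink look-alike of the dipstick alone.

How it is judged (in metres and radians):
On the way, in this order (a step that is already met when the one before it is completed fails the run):
1. the dipstick is in the dip tube with its collar home on the tube's mouth (z of dipstick_collar in the frame of dip_tube between -0.005 and 0.0035 m and x of dipstick_collar in the frame of dip_tube between -0.008 and 0.008 m and y of dipstick_collar in the frame of dip_tube between -0.008 and 0.008 m and angle between the x axis of dipstick_collar and the z axis of dip_tube, either way round below 0.12 rad), for 0.3 s.
2. the dipstick is drawn right out of the tube, in the gripper (distance between dipstick_tip and dip_tube above 0.02 m and z of dipstick_tip in the frame of dip_tube above 0.01 m and contact force between the fingers and dipstick above 1 N), for 0.1 s.
At the end, for the whole second after the job is handed in: After being seated (collar within 3.5 mm of the mouth for 0.3 s) and drawn out, the dipstick is held by its handle (within 45 mm of its centre), level within 8 degrees, still, tip and handle over 12 cm above the bench, tip over 3 cm from the tube mouth, touching neither compressor nor rest (contact force between the fingers and dipstick above 1 N and distance between the grasp point and dipstick_grip below 0.045 m and angle between dipstick_grip's own x axis and vertical between 1.431 and 1.711 rad and height (world z) of each of dipstick_tip, dipstick_grip above 0.12 m and distance between dipstick_tip and dip_tube above 0.03 m and linear speed of dipstick below 0.03 m/s and contact force between dipstick and compressor below 0.1 N and contact force between dipstick and rest below 0.1 N); the arm keeps its last pose, push and grip.
It fails at once if the tip points more than 30 degrees above level (angle between dipstick_grip's own x axis and vertical below 1.047 rad).
It fails at once if a bystander (paddle, pebble, glaze jar, brush pot, kidney rib or loop tool) is moved more than 3 cm (distance of any of paddle_center, stone_center, glaze_jar_center, brush_pot_center, kidney_center, loop_tool_center from where it was at the start of the episode above 0.03 m).
It also fails if it takes over 59 s, if anything falls off the work surface, if the arm or the gripper's body presses on something with over 40 N, if the wrist force passes 120 N, or if a joint passes its speed limit or range.

ROBOT

A 6-joint arm with a two-finger parallel gripper is mounted at the origin on the work surface. World frame = base frame: x ahead of the robot, y to its left, z up, the work surface at z = 0. Lengths are in mm, angles in rad, forces in N, time in s.
With the tool pointing down it reaches from about 400 to 925 mm from the base axis. Payload 12.5 kg.
Tool frame: the origin (TCP) lies midway between the tips of the shut fingers; the grasp point (between the pads) lies 19 mm behind it; y points along the fingers, x is the direction in which the jaws open and shut, and the axes are right-handed (so a half turn about y gives the same grasp; the last joint's range is limited). The gripper opens to 95 mm and grips with 3 to 60 N. Pads are 20 mm wide; open, the fingers measure 119 mm over their backs; the gripper's body (75 mm by 180 mm) begins 59 mm behind the grasp point.
Start: joints at [-1.408, 0.491, 1.559, -0, 1.092, -0.106], TCP at [166.007, -602.568, 214.661] pointing down, gripper open.
Joint ranges: [-3.1, 3.1], [-0.84, 2.19], [0.05, 2.79], [-1.13, 4.28], [0.06, 2.93], [-2.69, 2.69]. Speed limits (rad/s): [2.22, 2.22, 2.79, 3.14, 3.14, 3.14].

INTERFACE

Orientations are given as [roll, pitch, yaw] about the fixed x, y, z axes, in that order (R = Rz(yaw) Ry(pitch) Rx(roll)).
In Python, from cell import env, vision, job gives the robot as it stands.
- The arm moves only by the shell command python3 -m crank 'ROWS' [OPENING]. ROWS is JSON, a list of rows, each a list of 6 numbers: the shift along the tool's x, y, z in mm, then the turn, a rotation vector about the tool's x, y, z in degrees. In form: [[x, y, z, rx, ry, rz], ...]. A call has 1 to 5 rows; each row is the pose to reach, as a shift and turn from the pose measured when the call began, along the tool's axes at that moment; what a row does not reach only later rows make up. A row lasts 1/10 s, in which the tool goes at most 50 mm and 8.59 degrees, less where a joint would pass 70% of its speed; a pose out of reach is approached as far as the arm can. A call with a gripper value outside its range is refused whole. OPENING is the opening, from 0 (shut) to 1 (fully open), set as the call begins (- or left out, the last holds). The fingers move at their own pace and stop on an object; the grip force is fixed at half the most. Time passes only in rows, so rows that repeat a pose let the fingers close. It gives the time, the measured TCP pose, the force and the opening at its end, in the units of the state.
- env.state(): the state, without advancing time (a new reading comes with each control period).
- vision.read_camera(name): name is "scene" or "top" or "wrist"; returns (picture, depth): 420x560x3 uint8, blue, green, red; 420x560 float32, mm along the optical axis (not along the pixel's ray), 0 where there is no reading.
- vision.calibration(name): a dict with "vertical_fov" (degrees; the focal length in pixels is half the picture's height over the tangent of half this angle, whatever the lens; pixels are square), "cx", "cy" (the principal point, pixels), "dist" ([k1, k2, p1, p2, k3] as OpenCV has them; the pictures are not rectified), "pose" (4x4, takes a point from camera to world coordinates). Camera axes: x right, y down, z forward; pixel columns grow to the right and rows downward; lengths in mm; the calibration is good to about 2 mm. A picture is of the moment at which its call begins: read the wrist's pose just before it. calibration takes no time and is no camera call; for the wrist camera it gives the pose at the moment of the call.
- job.job_done(): hands the job in, once; it reports no verdict.
The state is a dict: "t": time; "joints": joint angles; "qvel": joint speeds; "tau": joint torques, N m; "eef_pos": TCP position; "tcp_rot": TCP orientation; "ft_force": force on the tool from outside, world axes, zero at the start; "moment": the same for the moment, N m; "opening": opening from 0.0 (shut) to 1.0 (fully open).
Only numpy, scipy, OpenCV 4.12 (cv2) and the standard library are available. Lean on these libraries where they do the work, as an engineer would, in place of code of your own. Each camera call takes 0.05 s, during which the arm holds its last target.

## Working session

There is one attempt and no reset: what is moved stays moved. The work goes in short steps, Python scripts to look and compute and a shell command to move; the robot and the scene stay as the last step left them, time stands still between calls to the robot, and variables do not carry over. Pictures are saved under pics/ and viewed, and the job is handed in when it is done.

```bash
ls; mkdir -p pics; python3 - <<'E'
from cell import env,vision,job
import cv2
print(env.state())
for n in ("scene","top","wrist"):
    c=vision.calibration(n); p,d=vision.read_camera(n); cv2.imwrite(f"pics/{n}0.png",p)
    import numpy as np; np.savez(f"pics/{n}0.npz",p=p,d=d,pose=c["pose"],fov=c["vertical_fov"],cx=c["cx"],cy=c["cy"],dist=c["dist"])
    print(n,c)
E
```

```text
pics
{'t': 0.0, 'joints': array([-1.40761247e+00,  4.91573624e-01,  1.55947640e+00,  6.87824819e-06,
        1.09170570e+00, -1.05613899e-01]), 'qvel': array([ 0.00165992, -0.0002806 ,  0.00149715, -0.00080049,  0.00104671,
        0.00161524]), 'tau': array([ 2.97150429e-03, -6.12641430e+01, -2.58187222e+01,  6.92199287e-02,
        4.81623074e-02, -6.28726366e-05]), 'eef_pos': array([ 165.95574404, -602.29606805,  214.04373654]), 'tcp_rot': array([-1.57066765e+00,  1.15594002e-03, -1.30200168e+00]), 'ft_force': array([-0.23784041, -0.18583879, -0.08000457]), 'moment': array([-0.03671558,  0.01531611,  0.01651278]), 'opening': 0.9975355133317616}
scene {'vertical_fov': 43.110566543356114, 'cx': 279.76671720994347, 'cy': 198.2931649955112, 'dist': array([-0.03966193,  0.        ,  0.        ,  0.        ,  0.        ]), 'pose': array([[-6.50087196e-01,  5.31225931e-01, -5.43309901e-01,
         1.43899075e+03],
       [ 7.59609135e-01,  4.72690629e-01, -4.46718627e-01,
         7.01067833e+02],
       [ 1.95089805e-02, -7.03109223e-01, -7.10814195e-01,
         1.29405460e+03],
     
[... 429 characters left out ...]
],
       [-1.80897050e-03, -2.04974542e-01, -9.78765633e-01,
         1.62970970e+03],
       [ 0.00000000e+00,  0.00000000e+00,  0.00000000e+00,
         1.00000000e+00]])}
wrist {'vertical_fov': 63.68376464954366, 'cx': 276.00122234774716, 'cy': 211.64234306007575, 'dist': array([-0.03177161,  0.        ,  0.        ,  0.        ,  0.        ]), 'pose': array([[ 2.65260399e-01, -9.20076146e-01, -2.88265167e-01,
         2.47608726e+02],
       [-9.64176726e-01, -2.53252429e-01, -7.89078501e-02,
        -5.80038273e+02],
       [-4.02623160e-04,  2.98869693e-01, -9.54293846e-01,
         3.83754262e+02],
       [ 0.00000000e+00,  0.00000000e+00,  0.00000000e+00,
         1.00000000e+00]])}
```

View pics/scene0.png

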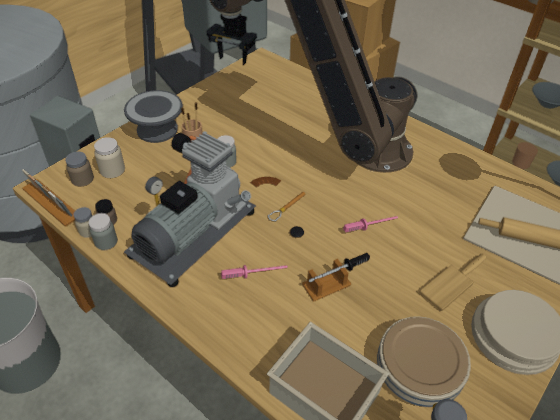

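View pics/top0.png

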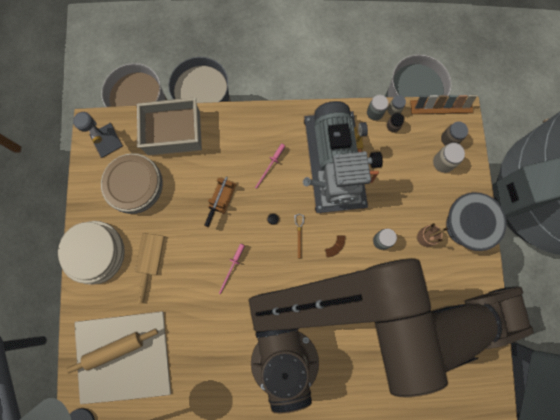

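View pics/wrist0.png

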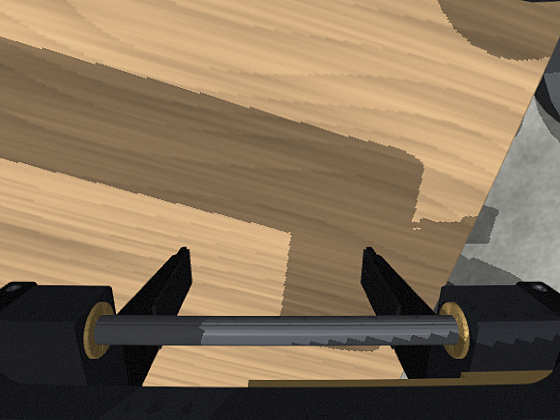

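The candidates are the black-handled stick across the brown rest (top px 217,200; scene 345,270), a pink look-alike (top 270,165; scene 250,271) and a second pink one (top 232,268; scene 370,224). By the description I choose the black-handled one on the rest, and will check it in a close crop.

```bash
cat > h.py <<'E'
import numpy as np,cv2
def load(n):
    z=np.load(f"pics/{n}.npz"); return {k:z[k] for k in z.files}
def K(c):
    f=210/np.tan(np.radians(float(c['fov']))/2); return np.array([[f,0,float(c['cx'])],[0,f,float(c['cy'])],[0,0,1]])
def ray(c,uv):
    u=cv2.undistortPoints(np.array(uv,float).reshape(-1,1,2),K(c),c['dist']).reshape(-1,2)
    d=np.c_[u,np.ones(len(u))]@c['pose'][:3,:3].T
    return c['pose'][:3,3],d
def plane(c,uv,z):
    o,d=ray(c,uv); return o+d*((z-o[2])/d[:,2])[:,None]
def dep(c,uv):
    o,d=ray(c,uv); r=[]
    for (u,v),k in zip(uv,d): r.append(o+k*c['d'][int(round(v)),int(round(u))])
    return np.array(r)
def cloud(c):
    v,u=np.mgrid[0:420,0:560]; uv=np.c_[u.ravel(),v.ravel()]
    o,d=ray(c,uv); return (o+d*c['d'].reshape(-1,1)).reshape(420,560,3)
def proj(c,P):
    P=np.atleast_2d(P).astype(float); T=np.linalg.inv(c['pose'])
    r,_=cv2.Rodrigues(T[:3,:3]); return cv2.projectPoints(P,r,T[:3,3],K(c),c['dist'])[0].reshape(-1,2)
def snap(n,name):
    from cell import vision
    c=vision.calibration(n); p,d=vision.read_camera(n)
    np.savez(f"pics/{name}.npz",p=p,d=d,pose=c["pose"],fov=c["vertical_fov"],cx=c["cx"],cy=c["cy"],dist=c["dist"]); cv2.imwrite(f"pics/{name}.png",p)
    return load(name)
E
python3 - <<'E'
from h import *
for n,b in (("top0",(185,160,90,75)),("top0",(290,95,100,125)),("scene0",(290,240,95,70)),("scene0",(130,120,130,165))):
    c=load(n);x,y,w,h=b
    s=min(800//w,600//h)
    cv2.imwrite(f"pics/crop_{n}_{x}.png",cv2.resize(c['p'][y:y+h,x:x+w],None,fx=s,fy=s,interpolation=cv2.INTER_CUBIC)); print(n,x,s)
E
```

```text
top0 185 8
top0 290 4
scene0 290 8
scene0 130 3
```

View pics/crop_top0_185.png

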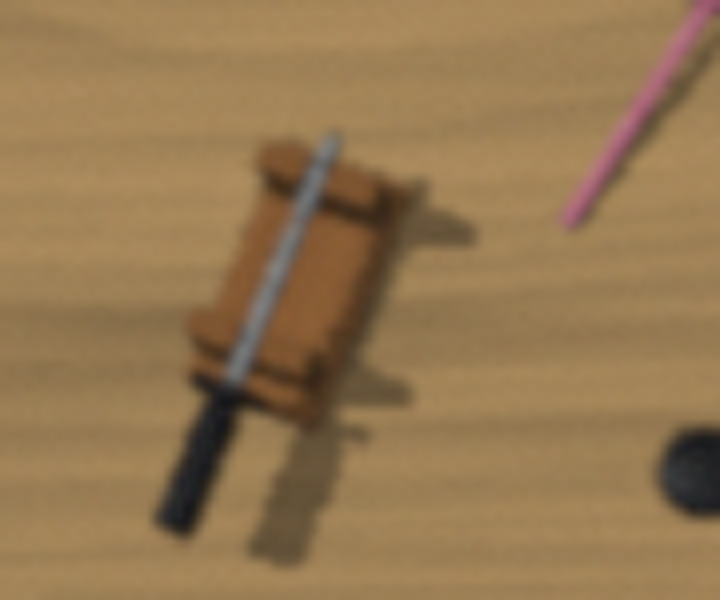

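View pics/crop_top0_290.png

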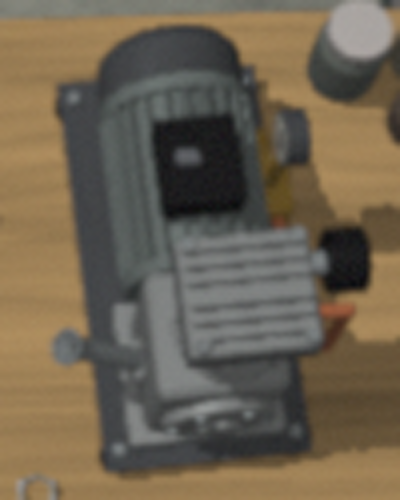

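View pics/crop_scene0_290.png

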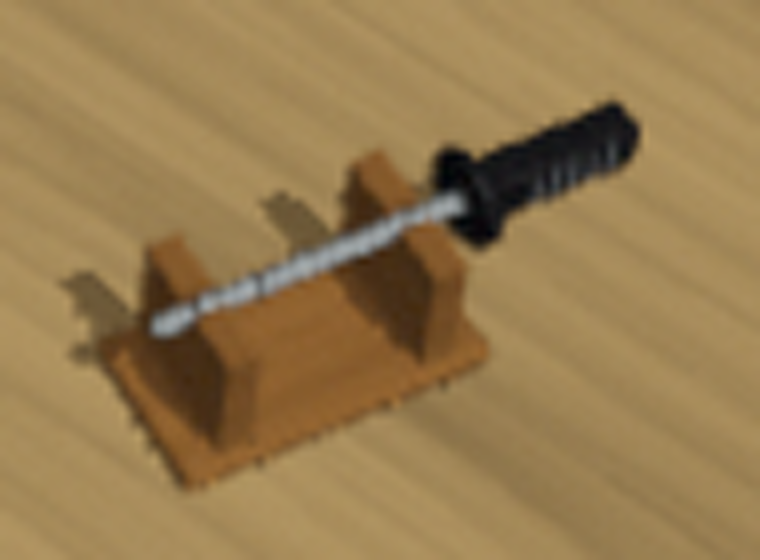

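View pics/crop_scene0_130.png

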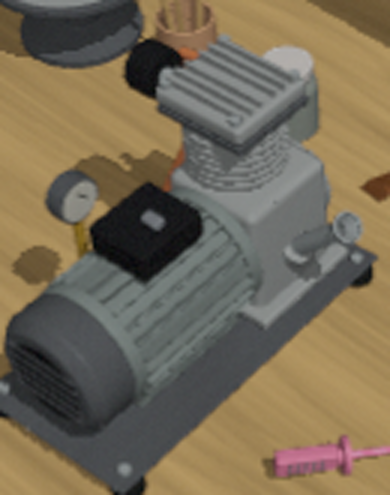

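The crop confirms it: black handle and collar, steel blade across two brown uprights. In the top picture the tip is at about (226,177), the collar at (212,208) and the handle end at (207,226). The tube mouth is at about top (306.5,181.5) and scene (246,196).

```bash
python3 - <<'E'
from h import *
t=load("top0");s=load("scene0")
def up(x,y,k,bx,by): return [(x+.5)/k-.5+bx,(y+.5)/k-.5+by]
# dark handle mask in top
hsv=cv2.cvtColor(t['p'],cv2.COLOR_BGR2HSV)
m=np.zeros((420,560),bool); g=t['p'].max(2); m[200:232,200:222]=g[200:232,200:222]<50
n,l,st,ce=cv2.connectedComponentsWithStats(m.astype(np.uint8)); i=1+st[1:,4].argmax(); print("dark",st[i],ce[i])
ys,xs=np.nonzero(l==i); P=plane(t,np.c_[xs,ys],62)
print("handle centroid",P.mean(0)); 
tip=plane(t,[up(332,138,8,185,160)],59)[0]; end=plane(t,[up(175,528,8,185,160)],59)[0]; mid=plane(t,[up(278,265,8,185,160)],59)[0];col=plane(t,[up(230,380,8,185,160)],59)[0]
print("tip",tip,"end",end,"mid",mid,'col',col,np.linalg.norm(tip-end)," expected 204")
print("depth",dep(t,[up(332,145,8,185,160),up(195,470,8,185,160),up(278,265,8,185,160)]))
# triangulation function
def tri(a,b):
    o1,d1=ray(t,[a]);o2,d2=ray(s,[b]);d1=d1[0]/np.linalg.norm(d1[0]);d2=d2[0]/np.linalg.norm(d2[0])
    k=np.linalg.lstsq(np.c_[d1,-d2],o2-o1,rcond=None)[0]; p=o1+k[0]*d1;q=o2+k[1]*d2
    return (p+q)/2,np.linalg.norm(p-q)
print("mouth tri",tri(up(67,347,4,290,95),up(348,228,3,130,120)))
print("mouth planes",plane(t,[up(67,347,4,290,95)],165),plane(s,[up(348,228,3,130,120)],165))
print("tip tri",tri(up(332,138,8,185,160),up(160,325,8,290,240)))
print("end tri",tri(up(175,525,8,185,160),up(622,132,8,290,240)))
# base plate corners, z~? front plate edges
for z in (20,):
  print(plane(t,[up(62,90,4,290,95),up(105,465,4,290,95),up(310,450,4,290,95)],z))
# cylinder head top plane corners z=290
print("head",plane(t,[up(172,232,4,290,95),up(303,228,4,290,95),up(323,345,4,290,95),up(188,360,4,290,95)],290))
E
```

```text
dark [206 208  10  18  62] [210.03225806 216.41935484]
handle centroid [537.11594185 258.80752324  62.        ]
tip [688.68682937 198.9228748   59.        ] end [503.57611481 272.63320667  59.        ] mid [627.4980878  224.57843753  59.        ] col [572.89455658 247.1173334   59.        ] 199.2465549781481  expected 204
depth [[681.83210635 197.41493609  70.65284586]
 [527.62960553 260.7505559   74.45511028]
 [625.49596276 223.43127281  66.83006872]]
mouth tri (array([632.25399523, -97.00621866, 159.67992601]), np.float64(2.436701252148841))
mouth planes [[631.49648209 -97.68920696 165.        ]] [[635.56382793 -92.09595937 165.        ]]
tip tri (array([688.03661504, 199.99438286,  58.99394315]), np.float64(2.5052135869396603))
end tri (array([504.70693371, 274.09627012,  57.15203519]), np.float64(2.560579683718553))
[[ 938.9993922  -113.58255213   20.        ]
 [ 554.08731869 -138.01807657   20.        ]
 [ 562.43369827 -335.24211641   20.        ]]
head [[ 691.71149685 -180.01428402  290.        ]
 [ 692.13197915 -287.99245973  290.        ]
 [ 592.2504527  -296.84329955  290.        ]
 [ 583.03476892 -186.70809485  290.        ]]
```

```bash
cat >> h.py <<'E'
from scipy.spatial.transform import Rotation as Ro
def cur():
    from cell import env
    s=env.state(); return np.array(s['eef_pos']),Ro.from_euler('xyz',s['tcp_rot']).as_matrix(),s
def goto(p,R):
    "row to go from the present pose to TCP p, orientation R"
    q,C,s=cur(); d=C.T@(np.array(p)-q); r=Ro.from_matrix(C.T@R).as_rotvec(degrees=True)
    print("row",d.round(1),r.round(1),"|d|",np.linalg.norm(d).round(1),"ang",np.linalg.norm(r).round(1),"at",q.round(1),"t",round(s['t'],2)); return d,r
def tool(az,tilt):
    "dipstick azimuth az deg, tool tilted so body leans by tilt deg toward -dip x; camera (+z) on -dip side"
    a=np.radians(az);t=np.radians(tilt); h=np.array([np.cos(a),np.sin(a),0]);up=np.array([0,0,1.])
    y=h*np.sin(t)-up*np.cos(t); z=-(h*np.cos(t)+up*np.sin(t)); x=np.cross(y,z); return np.c_[x,y,z]
E
python3 - <<'E'
from h import *
goto([166,-602,420],tool(-86.4,0)); goto([632,-76,420],tool(-86.4,0))
E
```

```text
row [-5.000e-01 -2.058e+02  1.000e-01] [ -0.  -78.2  -0. ] |d| 205.8 ang 78.2 at [ 166.  -602.4  214.2] t 0.15
row [-383.9 -205.4  589.1] [ -0.  -78.2  -0. ] |d| 732.5 ang 78.2 at [ 166.  -602.4  214.2] t 0.15
```

```bash
python3 -m crank '[[0,-50,0,0,0,0],[0,-100,0,0,0,0],[0,-150,0,0,0,0],[0,-200,0,0,0,0],[0,-205,0,0,0,0]]'; python3 -c "
from h import *
goto([632,-76,420],tool(-86.4,0))"
```

```text
t: 0.65
eef_pos: [166.2, -603.2, 425.7]
tcp_rot: [-1.572, -0.009, -1.302]
ft_force: [-0.6, -0.8, -0.9]
opening: 1.001
row [-384.6    1.8  589.1] [  0.4 -78.2   0.4] |d| 703.6 ang 78.2 at [ 166.2 -603.2  425.7] t 0.65
```

```bash
python3 -m crank '[[-27,0,42,0,-8,0],[-54,0,84,0,-16,0],[-81,0,126,0,-24,0],[-108,0,168,0,-32,0],[-135,0,208,0,-40,0]]'; python3 -c "
from h import *
goto([632,-76,420],tool(-86.4,0))"
```

```text
t: 1.15
eef_pos: [331.8, -416.0, 423.6]
tcp_rot: [-1.577, -0.005, -0.598]
ft_force: [-0.1, 0.6, -0.0]
opening: 0.997
row [ 56.6   1.2 450. ] [  0.4 -37.9   0.2] |d| 453.6 ang 37.9 at [ 331.8 -416.   423.6] t 1.15
```

```bash
python3 -m crank '[[5,0,48,0,-5,0],[11,0,96,0,-10,0],[17,0,144,0,-15,0],[23,0,192,0,-20,0],[29,0,240,0,-25,0]]'; python3 -c "
from h import *
goto([632,-76,360],tool(-86.4,0))"
```

```text
t: 1.65
eef_pos: [491.8, -232.2, 421.7]
tcp_rot: [-1.578, -0.002, -0.158]
ft_force: [0.6, -1.6, 0.4]
opening: 0.998
row [113.7  60.5 176.8] [  0.4 -12.7   0. ] |d| 218.8 ang 12.7 at [ 491.8 -232.2  421.7] t 1.65
```

```bash
python3 -m crank '[[22,5,35,0,-3,0],[46,14,71,0,-6,0],[70,30,107,0,-9,0],[92,45,142,0,-11,0],[114,60,177,0,-13,0]]' && python3 -m crank '[[0,0,0,0,0,0],[0,0,0,0,0,0]]'; python3 - <<'E'
from h import *
goto([632,-76,360],tool(-86.4,0))
c=snap('wrist','w1'); t=snap('top','top1')
print(proj(c,[632,-97,165]))
E
```

```text
t: 2.15
eef_pos: [633.1, -74.2, 359.0]
tcp_rot: [-1.578, 0.001, 0.07]
ft_force: [-0.0, -0.6, 0.6]
opening: 1.001
t: 2.35
eef_pos: [633.1, -73.5, 357.4]
tcp_rot: [-1.577, 0.004, 0.072]
ft_force: [0.6, -0.4, 0.2]
opening: 0.997
row [-1.3 -2.5 -2.5] [ 0.4  0.5 -0.2] |d| 3.8 ang 0.7 at [633.1 -73.5 357.4] t 2.35
[[274.45328147 205.93972391]]
```

View pics/w1.png

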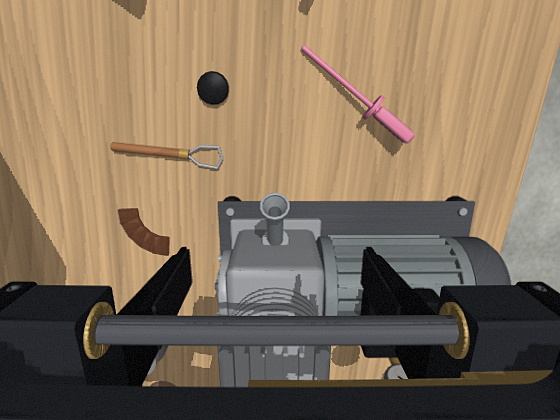

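The tube mouth lies at about (274,206) in the wrist picture, where the first estimate projects; the tube runs down from it into the crankcase at (277,240).

```bash
python3 - <<'E'
from h import *
c=load('w1')
cv2.imwrite('pics/w1c.png',cv2.resize(c['p'][180:260,215:335],None,fx=6,fy=6,interpolation=cv2.INTER_CUBIC))
P=cloud(c)
# rim points: near mouth
reg=P[185:230,250:300]; 
for v in range(190,246,3): print(v,[tuple(P[v,u].round(0).astype(int)) for u in (262,268,274,280,286)])
E
```

```text
190 [(np.int64(612), np.int64(-122), np.int64(0)), (np.int64(622), np.int64(-121), np.int64(0)), (np.int64(632), np.int64(-120), np.int64(2)), (np.int64(641), np.int64(-120), np.int64(-1)), (np.int64(651), np.int64(-119), np.int64(-1))]
193 [(np.int64(613), np.int64(-127), np.int64(0)), (np.int64(622), np.int64(-126), np.int64(1)), (np.int64(631), np.int64(-85), np.int64(154)), (np.int64(637), np.int64(-84), np.int64(154)), (np.int64(651), np.int64(-124), np.int64(-1))]
196 [(np.int64(613), np.int64(-131), np.int64(1)), (np.int64(624), np.int64(-89), np.int64(155)), (np.int64(631), np.int64(-89), np.int64(151)), (np.int64(638), np.int64(-88), np.int64(155)), (np.int64(652), np.int64(-129), np.int64(1))]
199 [(np.int64(618), np.int64(-92), np.int64(160)), (np.int64(624), np.int64(-93), np.int64(154)), (np.int64(631), np.int64(-93), np.int64(151)), (np.int64(638), np.int64(-92), np.int64(154)), (np.int64(644), np.int64(-89), np.int64(160))]
202 [(np.int64(618), np.int64(-94), np.int64(161)), (np.int64(624), np.int64(-97), np.int64(152)), (np.int64(631), np.int64(-97), np.int64(150)), (
[... 2799 characters left out ...]
(-167), np.int64(92)), (np.int64(627), np.int64(-162), np.int64(102)), (np.int64(635), np.int64(-153), np.int64(121)), (np.int64(643), np.int64(-155), np.int64(116)), (np.int64(652), np.int64(-164), np.int64(93))]
241 [(np.int64(619), np.int64(-172), np.int64(89)), (np.int64(628), np.int64(-168), np.int64(99)), (np.int64(635), np.int64(-161), np.int64(114)), (np.int64(644), np.int64(-162), np.int64(110)), (np.int64(652), np.int64(-166), np.int64(98))]
244 [(np.int64(620), np.int64(-172), np.int64(101)), (np.int64(628), np.int64(-171), np.int64(100)), (np.int64(636), np.int64(-169), np.int64(105)), (np.int64(644), np.int64(-170), np.int64(101)), (np.int64(652), np.int64(-169), np.int64(101))]
```

View pics/w1c.png

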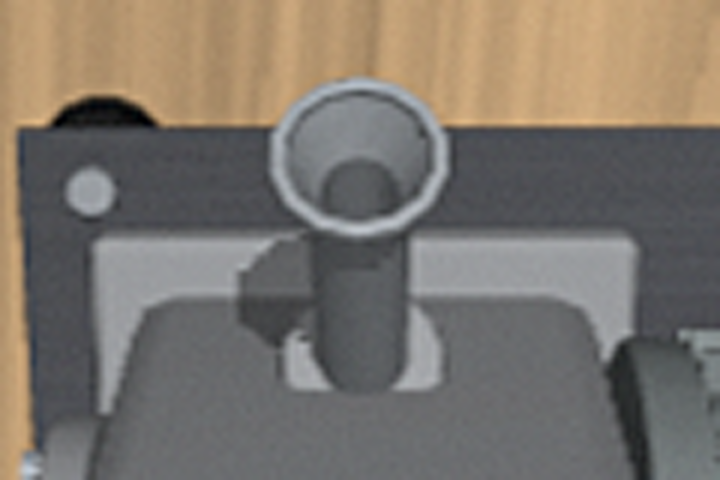

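```bash
python3 - <<'E'
from h import *
c=load('w1')
print('mouth',plane(c,[[274.8,206.1]],165))
print('mouth extremes at 165',plane(c,[[259.4,206],[289.5,206]],165))
P=cloud(c)
# plate top edge: for columns, first row where depth-z between 20 and 40
e=[]
for u in range(300,450,3):
    for v in range(190,215):
        if 18<P[v,u,2]<40: e.append(P[v,u]); break
e=np.array(e); k=np.polyfit(e[:,0],e[:,1],1); print('plate edge z',np.median(e[:,2]),'slope deg',np.degrees(np.arctan(k[0])),'resid',np.std(e[:,1]-np.polyval(k,e[:,0])))
# pixel-based: rows of transition via color gradient
g=cv2.cvtColor(c['p'],cv2.COLOR_BGR2GRAY).astype(float); q=[]
for u in list(range(300,440,2))+[225,227,240,246]:
    d=np.diff(g[194:210,u]); v=194+d.argmin(); q.append([u,v+.5])
q=np.array(q); W=plane(c,q,27); k=np.polyfit(W[:,0],W[:,1],1); r=W[:,1]-np.polyval(k,W[:,0]); ok=abs(r)<3; k=np.polyfit(W[ok,0],W[ok,1],1); print('slope',np.degrees(np.arctan(k[0])),ok.sum())
# axis from tube crest
A=[]
for v in range(220,240):
    us=[u for u in range(262,292) if abs(P[v,u,2]+0)<165 and P[v,u,2]>95 and -P[v,u,1]<168]
    row=P[v,us]; i=row[:,2].argmax(); m=row[:,2]>row[:,2].max()-6; A.append(row[m].mean(0))
A=np.array(A); d=np.linalg.svd(A-A.mean(0))[2][0]; d*=np.sign(-d[1]); print('axis',d,np.degrees(np.arctan2(d[1],d[0])),np.degrees(np.arcsin(d[2])))
E
```

```text
mouth [[632.39933999 -97.15848904 165.        ]]
mouth extremes at 165 [[615.23204607 -98.28849092 165.        ]
 [648.76387455 -95.85199496 165.        ]]
plate edge z 26.450933090110226 slope deg 4.3532918365425415 resid 0.40067386947508216
slope 4.131584483106188 72
axis [ 0.05567813 -0.70614638 -0.70587338] -85.49167770062184 -44.90014663093715
```

```bash
python3 - <<'E'
from h import *
R=tool(-21.7,25); g=np.array([528.2,263,59])
goto(g+R[:,1]*(19-180),R)
goto([560,100,330],tool(-55,10))
E
```

```text
row [-141.9  151.6  374.9] [-22.  -63.2 -14.3] |d| 428.6 ang 68.4 at [632.7 -74.9 359.1] t 2.45
row [-60.3  27.9 179.7] [ -9.4 -30.9  -2.9] |d| 191.6 ang 32.4 at [632.7 -74.9 359.1] t 2.45
```

```bash
python3 -m crank '[[-12,5,36,-2,-6,-1],[-24,11,72,-4,-12,-1],[-36,17,108,-6,-18,-2],[-48,22,144,-8,-24,-3],[-60,28,180,-9,-31,-3]]'; python3 - <<'E'
from h import *
R=tool(-21.7,25); g=np.array([528.2,263,59])
goto(g+R[:,1]*(19-180),R)
E
```

```text
t: 2.95
eef_pos: [559.1, 100.4, 330.9]
tcp_rot: [-1.742, -0.005, 0.615]
ft_force: [0.5, -0.3, 0.7]
opening: 1.0
row [ 30.9  88.9 226.2] [-14.7 -31.7  -9.7] |d| 244.9 ang 36.3 at [559.1 100.4 330.9] t 2.95
```

```bash
python3 -m crank '[[6,17,45,-3,-6,-2],[12,35,90,-6,-12,-4],[18,53,135,-9,-19,-6],[24,71,180,-12,-25,-8],[31,89,226,-15,-32,-10]]' 0.6 && python3 -m crank '[[0,0,0,0,0,0],[0,0,0,0,0,0]]' ; python3 - <<'E'
from h import *
R=tool(-21.7,25); g=np.array([528.2,263,59])
goto(g+R[:,1]*(19-180),R)
c=snap('wrist','w2'); print(proj(c,[g,[688,199.5,59]])); print(cur()[2]['joints'])
E
```

```text
t: 3.45
eef_pos: [464.6, 288.5, 205.3]
tcp_rot: [-2.017, -0.004, 1.202]
ft_force: [0.9, 0.4, -0.3]
opening: 0.638
t: 3.65
eef_pos: [464.4, 288.4, 205.8]
tcp_rot: [-2.017, -0.005, 1.202]
ft_force: [-0.5, 0.2, 0.6]
opening: 0.602
row [-0.   1.1 -0.2] [0.6 0.4 0.5] |d| 1.1 ang 0.8 at [464.4 288.4 205.8] t 3.65
[[275.02910512 192.71792699]
 [274.12802612 290.13002502]]
[ 0.61067111  0.33754689  1.9370518  -0.59237705  0.69196711 -0.15904595]
```

View pics/w2.png

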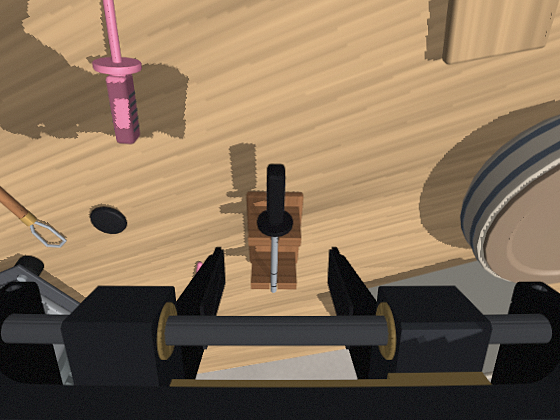

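The handle stands upright in the picture, centred at about (276,193), with the collar at (275,222) and the tip at (274,291), close to the projections (275,193) and (274,290).

```bash
python3 - <<'E'
from h import *
c=load('w2')
cv2.imwrite('pics/w2c.png',cv2.resize(c['p'][150:300,225:325],None,fx=4,fy=4,interpolation=cv2.INTER_CUBIC))
g=c['p'].max(2)
P=cloud(c)
for v in list(range(160,232,6)):
    xs=[u for u in range(255,300) if g[v,u]<60]; 
    if xs: print(v,xs[0],xs[-1],plane(c,[[(xs[0]+xs[-1])/2,v]],62)[0].round(1), P[v,(xs[0]+xs[-1])//2].round(0))
for v in range(240,292,8):
    xs=[u for u in range(264,286) if (c['p'][v,u,0]>100)&(abs(int(c['p'][v,u,0])-int(c['p'][v,u,2]))<25)]
    if xs: print('b',v,xs[0],xs[-1],plane(c,[[(xs[0]+xs[-1])/2,v]],59)[0].round(1),P[v,int(np.mean(xs))].round(0))
E
```

```text
166 268 283 [495.8 276.1  62. ] [500. 274.  55.]
172 267 284 [502.3 273.6  62. ] [500. 274.  65.]
178 267 284 [508.9 271.   62. ] [504. 273.  69.]
184 267 284 [515.7 268.3  62. ] [509. 270.  71.]
190 267 284 [522.8 265.6  62. ] [516. 268.  70.]
196 267 283 [529.9 262.3  62. ] [523. 265.  71.]
202 267 283 [537.4 259.4  62. ] [530. 262.  70.]
208 267 283 [545.1 256.4  62. ] [538. 259.  70.]
214 260 289 [552.9 252.8  62. ] [544. 256.  72.]
220 257 292 [561.2 249.5  62. ] [554. 252.  70.]
226 258 291 [569.8 246.2  62. ] [563. 248.  69.]
b 240 272 277 [594.  236.7  59. ] [591. 237.  62.]
b 248 272 277 [607.1 231.6  59. ] [604. 232.  62.]
b 256 272 277 [620.8 226.3  59. ] [616. 227.  63.]
b 264 272 277 [635.2 220.6  59. ] [631. 222.  62.]
b 272 272 276 [650.2 214.1  59. ] [646. 216.  62.]
b 280 271 276 [666.  207.2  59. ] [661. 208.  62.]
b 288 271 275 [682.8 199.9  59. ] [678. 202.  62.]
```

View pics/w2c.png

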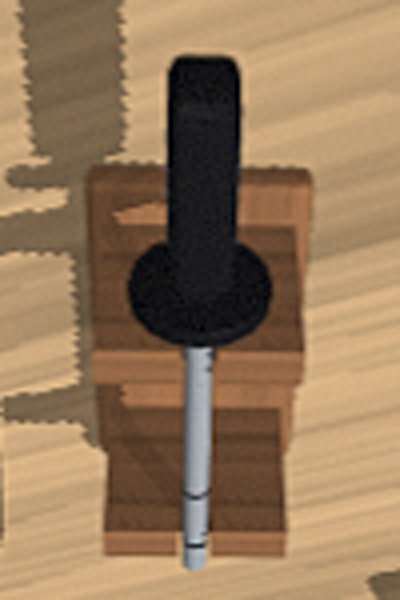

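```bash
python3 - <<'E'
from h import *
R=tool(-22.2,25); g=np.array([529.5,263.1,59])
goto(g+R[:,1]*(19-60),R)
E
```

```text
row [ -0.2 121.7   1.2] [0.6 0.7 0.7] |d| 121.7 ang 1.2 at [465.3 287.9 206.4] t 3.7
```

```bash
python3 -m crank '[[0,30,0,0.2,0.2,0.2],[0,60,0.5,0.4,0.4,0.4],[0,90,1,0.6,0.7,0.7],[0,115,1,0.6,0.7,0.7],[0,121.5,1,0.6,0.7,0.7]]' && python3 -m crank '[[0,0,0,0,0,0],[0,0,0,0,0,0]]' ; python3 - <<'E'
from h import *
R=tool(-22.2,25); g=np.array([529.5,263.1,59])
goto(g+R[:,1]*(19),R)
c=snap('wrist','w3'); print(proj(c,[g,[688,199.5,59]]))
E
```

```text
t: 4.2
eef_pos: [515.2, 267.3, 95.4]
tcp_rot: [-2.007, 0.001, 1.179]
ft_force: [0.2, -0.8, -0.5]
opening: 0.601
t: 4.4
eef_pos: [516.1, 266.7, 96.8]
tcp_rot: [-2.008, -0.0, 1.177]
ft_force: [0.9, -0.7, -0.2]
opening: 0.602
row [ 1.9 59.   3.5] [ 0.  -0.3 -0.1] |d| 59.2 ang 0.4 at [516.1 266.7  96.8] t 4.4
[[279.22860266 234.72053772]
 [280.25498868 351.51925306]]
```

View pics/w3.png

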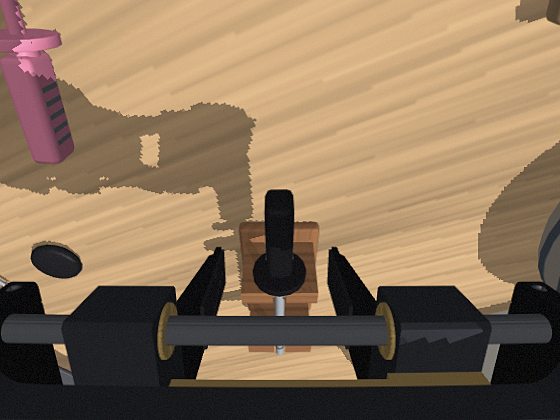

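The handle is centred between the fingers at about (279,232), agreeing with the projection, so I descend the last 59 mm.

```bash
python3 -m crank '[[0.5,15,1,0,0,0],[1,30,2,0,0,0],[1.5,45,3,0,0,0],[2,59,3.5,0,0,0],[2,59,3.5,0,0,0]]' && python3 -c "
from h import *
R=tool(-22.2,25); g=np.array([529.5,263.1,59])
goto(g+R[:,1]*(19),R)"
```

```text
t: 4.95
eef_pos: [536.9, 260.5, 41.9]
tcp_rot: [-2.008, -0.0, 1.178]
ft_force: [0.2, 1.0, -0.4]
opening: 0.605
row [-0.4  0.2 -0.1] [ 0.  -0.3 -0.1] |d| 0.5 ang 0.3 at [536.9 260.5  41.9] t 4.95
```

```bash
python3 -m crank '[[0,0,0,0,0,0],[0,0,0,0,0,0],[0,0,0,0,0,0],[0,0,0,0,0,0],[0,0,0,0,0,0]]' 0 && python3 -m crank '[[0,0,0,0,0,0],[0,0,0,0,0,0],[0,0,0,0,0,0]]' && python3 -c "
from h import *
q,C,s=cur(); d=C.T@np.array([0,0,1]);print(d*100)"
```

```text
t: 5.45
eef_pos: [536.9, 260.7, 42.3]
tcp_rot: [-2.008, -0.001, 1.178]
ft_force: [-0.7, 0.2, 0.7]
opening: 0.234
t: 5.75
eef_pos: [536.9, 260.6, 42.3]
tcp_rot: [-2.008, -0.001, 1.178]
ft_force: [0.0, 0.2, 0.5]
opening: 0.192
[ 8.33573228e-02 -9.05851466e+01 -4.23594649e+01]
```

The opening of 0.192 is 18 mm, which matches the handle. Now I lift.

```bash
python3 -m crank '[[0,0,0,0,0,0],[0,-9,-4,0,0,0],[0,-27,-12.7,0,0,0],[0,-54,-25.4,0,0,0],[0,-81,-38,0,0,0]]' && python3 -m crank '[[0,-36,-17,0,0,0],[0,-72,-34,0,0,0],[0,-108,-51,0,0,0],[0,-126,-59,0,0,0],[0,-126,-59,0,0,0]]' && python3 - <<'E'
from h import *
q,C,s=cur()
c=snap('wrist','w4');c=snap('scene','s4');c=snap('top','t4')
R=tool(-22.2,25)
G=np.array([529.5,263.1,59]);print(cur()[0]-G, s['opening'],s['joints'])
E
```

```text
t: 6.25
eef_pos: [536.6, 260.5, 132.2]
tcp_rot: [-2.007, -0.0, 1.178]
ft_force: [-0.4, 0.3, -1.5]
opening: 0.188
t: 6.75
eef_pos: [537.4, 260.7, 274.3]
tcp_rot: [-2.01, -0.004, 1.178]
ft_force: [0.9, 0.2, -1.4]
opening: 0.189
[  6.78311119  -3.07798736 210.80570951] 0.18860384417897993 [ 0.48985722  0.3157554   1.75292009 -0.45608435  0.83420654 -0.41809294]
```

View pics/w4.png

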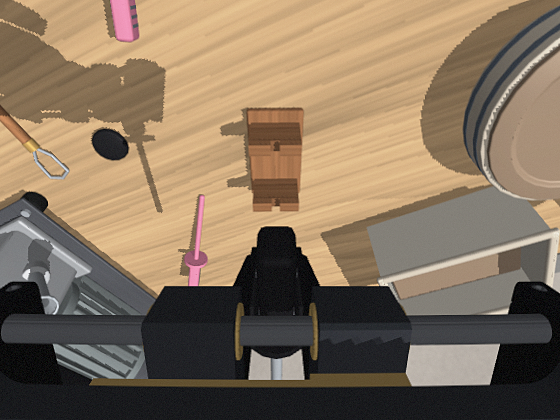

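View pics/s4.png

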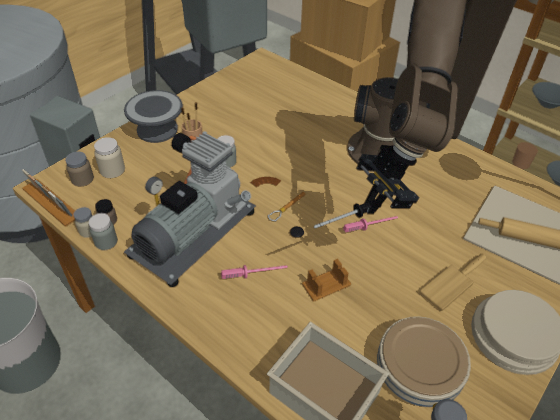

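The stick is in the gripper, off the rest, with the blade to the left in the scene picture (tip about 317,226). I check its actual pitch in the hand.

```bash
python3 - <<'E'
from h import *
for n,b in (("s4",(305,180,80,60)),("t4",(195,160,80,60))):
    c=load(n);x,y,w,h=b
    cv2.imwrite(f"pics/c_{n}.png",cv2.resize(c['p'][y:y+h,x:x+w],None,fx=10,fy=10,interpolation=cv2.INTER_CUBIC))
    g=np.array([537.3-7.5+.0,260.6+3,274.3+17]); 
    # predicted tip/collar
    d=np.array([np.cos(np.radians(-22.2)),np.sin(np.radians(-22.2)),0])
    print(n,proj(c,[g+172*d,g+42*d,g]))
E
```

```text
s4 [[313.87333493 225.62446171]
 [357.00360682 209.17152451]
 [370.34535864 204.07711846]]
t4 [[216.88961079 156.86635465]
 [201.5688778  193.08722873]
 [196.52973436 205.0741764 ]]
```

View pics/c_s4.png

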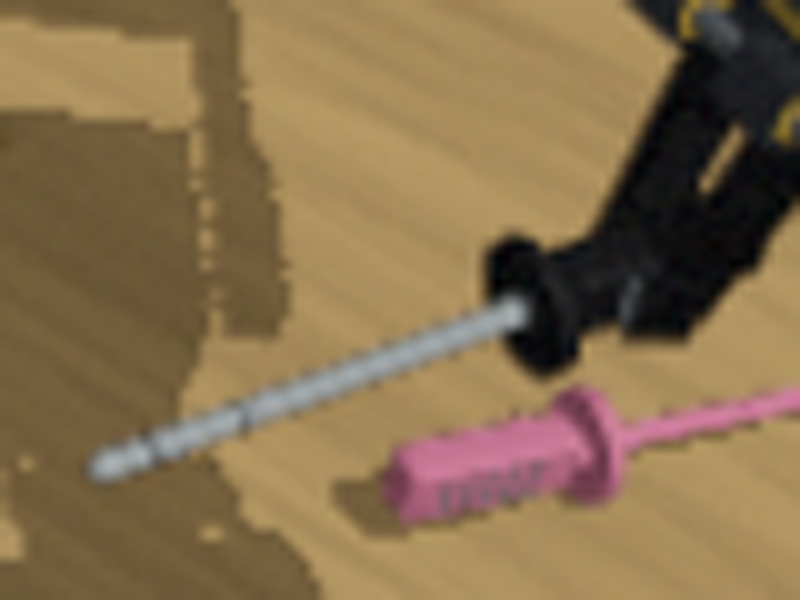

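View pics/c_t4.png

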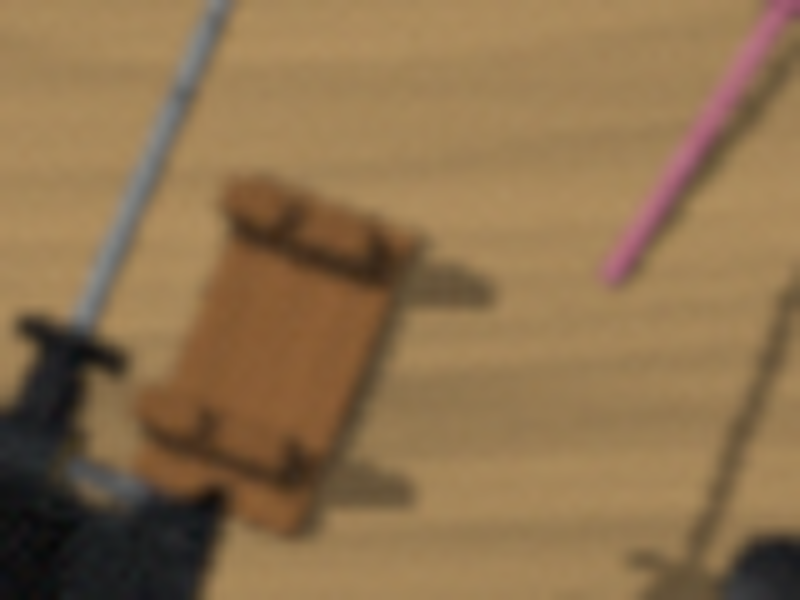

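```bash
cat >> h.py <<'E'
M=np.array([632.3,-97.2,165.]); AZ=-85.8
U=-np.array([np.cos(np.radians(AZ))*np.sqrt(.5),np.sin(np.radians(AZ))*np.sqrt(.5),-np.sqrt(.5)])
U[2]=np.sqrt(.5)
def ins(gap,dx=0,az=AZ,tilt=-20): # gap: collar to mouth along the tube
    R=tool(az,tilt); return M+U*(42+gap)+19*R[:,1],R
E
python3 - <<'E'
from h import *
print(U); R=tool(-54,2.5)
goto(np.array([580,160,330])+19*R[:,1],R); 
E
```

```text
[-0.05178723  0.70520783  0.70710678]
row [-76.1  -3.8 -89.3] [21.9 30.8  7.4] |d| 117.4 ang 38.5 at [536.3 260.  269.8] t 6.9
```

```bash
python3 -m crank '[[-15,-1,-18,4.4,6.2,1.5],[-30,-2,-36,8.8,12.4,3],[-45,-3,-54,13.2,18.6,4.5],[-61,-4,-72,17.6,24.8,6],[-76,-4,-89,22,31,7.4]]'; python3 - <<'E'
from h import *
print(U); p,R=ins(170); goto(p,R)
E
```

```text
t: 7.4
eef_pos: [580.4, 158.8, 309.6]
tcp_rot: [-1.607, 0.003, 0.62]
ft_force: [0.1, 0.9, 0.1]
opening: 0.189
[-0.05178723  0.70520783  0.70710678]
row [ -25.2   16.5 -104.4] [21.6 31.1 -5.1] |d| 108.6 ang 38.2 at [580.4 158.8 309.6] t 7.4
```

```bash
python3 -m crank '[[-5,3,-21,4.3,6.2,-1],[-10,6,-42,8.6,12.4,-2],[-15,10,-63,13,18.6,-3],[-20,13,-84,17.3,24.8,-4],[-25,16.5,-104,21.6,31.1,-5]]' && python3 -m crank '[[0,0,0,0,0,0],[0,0,0,0,0,0]]'; python3 - <<'E'
from h import *
p,R=ins(170); goto(p,R); print(cur()[2]['joints'])
for n,m in (('wrist','w5'),('scene','s5'),('top','t5')):
    c=snap(n,m)
    q,C,s=cur(); g=q-19*C[:,1]; Rd=C@tool(-22.4,25.05).T
    d=Rd@np.array([np.cos(np.radians(-22.4)),np.sin(np.radians(-22.4)),0])
    tip=g+172*d
    print(m,proj(c,[tip,g+42*d,M]).round(1).tolist(), d.round(4), (-U).round(4), tip.round(1))
x=load('s5')['p'][130:230,200:320]; cv2.imwrite('pics/s5c.png',cv2.resize(x,None,fx=6,fy=6,interpolation=cv2.INTER_CUBIC))
x=load('t5')['p'][130:230,250:350]; cv2.imwrite('pics/t5c.png',cv2.resize(x,None,fx=6,fy=6,interpolation=cv2.INTER_CUBIC))
E
```

```text
t: 7.9
eef_pos: [621.0, 58.0, 294.8]
tcp_rot: [-1.219, 0.005, 0.069]
ft_force: [1.0, 0.4, -0.6]
opening: 0.185
t: 8.1
eef_pos: [620.7, 57.1, 292.6]
tcp_rot: [-1.219, 0.009, 0.068]
ft_force: [-0.2, -0.0, -1.2]
opening: 0.187
row [ 0.2 -3.6  3.1] [-0.2 -0.5 -0.4] |d| 4.8 ang 0.6 at [620.7  57.1 292.6] t 8.1
[-0.16220233  0.44743384  1.46403936  0.35003572  1.33644287 -0.32868545]
w5 [[276.9, 401.8], [276.7, 324.2], [278.8, 418.9]] [ 0.0438 -0.7035 -0.7094] [ 0.0518 -0.7052 -0.7071] [628.8 -69.5 189.2]
s5 [[252.7, 192.3], [278.1, 182.9], [245.2, 194.3]] [ 0.0452 -0.7034 -0.7093] [ 0.0518 -0.7052 -0.7071] [629.  -68.8 189.9]
t5 [[298.3, 180.3], [271.2, 175.2], [306.2, 181.2]] [ 0.0461 -0.7034 -0.7093] [ 0.0518 -0.7052 -0.7071] [629.2 -68.5 190.3]
```

View pics/s5c.png

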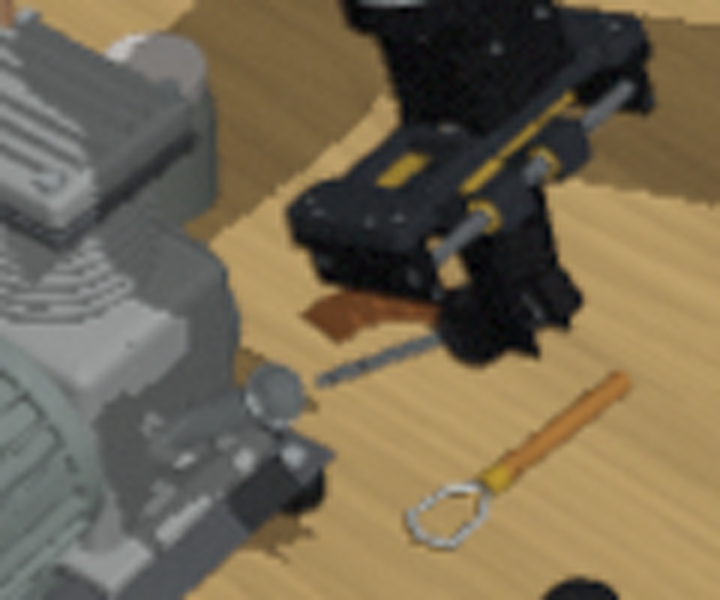

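View pics/t5c.png

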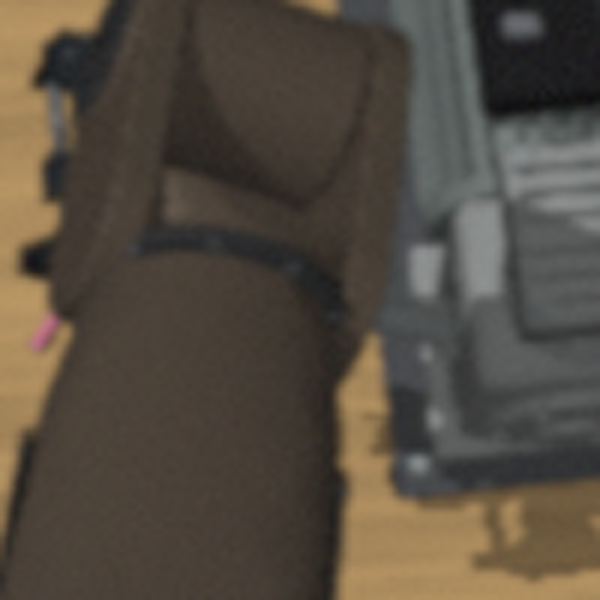

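View pics/w5.png

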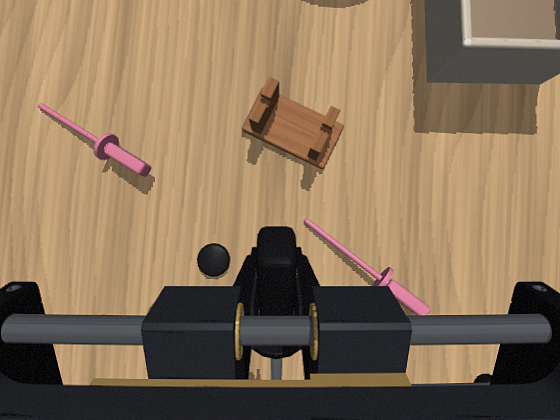

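In the scene crop the tip is at (253.6,193.4) and the mouth at (245.8,195.8). Their offset and the blade's slope agree with the prediction within half a pixel, so the blade points into the mouth and I slide it in.

```bash
python3 - <<'E'
from h import *
for g in (130,100): p,R=ins(g); goto(p,R)
E
```

```text
row [  0.3  14.3 -35.7] [-0.1 -0.2 -0.2] |d| 38.4 ang 0.4 at [620.7  59.  294.5] t 8.25
row [  0.5  26.9 -62.9] [-0.1 -0.2 -0.2] |d| 68.4 ang 0.4 at [620.7  59.  294.5] t 8.25
```

```bash
python3 -m crank '[[0,6,-14,0,-0.2,-0.2],[0.2,12,-28,0,-0.2,-0.2],[0.3,18,-42,0,-0.2,-0.2],[0.4,23,-54,0,-0.2,-0.2],[0.5,27,-63,0,-0.2,-0.2]]' && python3 -m crank '[[0,0,0,0,0,0]]'; python3 - <<'E'
from h import *
for g in (100,60,30): p,R=ins(g); goto(p,R)
c=snap('scene','s6'); print(cur()[2]['ft_force'])
x=load('s6')['p'][130:230,200:320]; cv2.imwrite('pics/s6c.png',cv2.resize(x,None,fx=6,fy=6,interpolation=cv2.INTER_CUBIC))
E
```

```text
t: 8.75
eef_pos: [624.4, 8.1, 246.2]
tcp_rot: [-1.219, 0.002, 0.072]
ft_force: [0.6, -0.9, -0.6]
opening: 0.186
t: 8.85
eef_pos: [624.3, 7.0, 245.0]
tcp_rot: [-1.219, 0.003, 0.071]
ft_force: [-0.5, 0.4, -0.8]
opening: 0.188
row [ 0.3 -1.6  3.1] [-0.2 -0.2 -0.1] |d| 3.5 ang 0.3 at [624.3   7.  245. ] t 8.85
row [  0.5  15.2 -33.2] [-0.2 -0.2 -0.1] |d| 36.5 ang 0.3 at [624.3   7.  245. ] t 8.85
row [  0.6  27.8 -60.4] [-0.2 -0.2 -0.1] |d| 66.5 ang 0.3 at [624.3   7.  245. ] t 8.85
[-0.2625398   0.25669272 -0.77547324]
```

View pics/s6c.png

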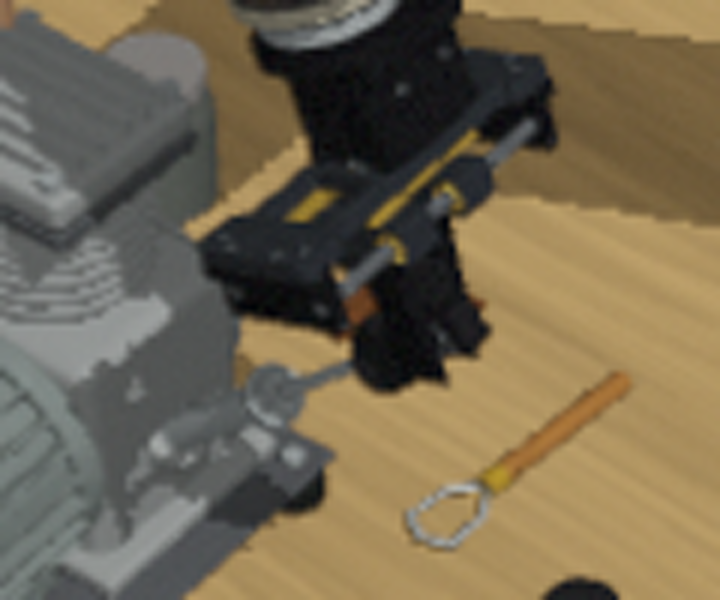

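The blade's tip is in the funnel (crop 285,390) and no contact force shows.

```bash
python3 -m crank '[[0,5.5,-12,0,0,0],[0.2,11,-24,0,0,0],[0.3,16.5,-36,0,0,0],[0.5,22,-48,0,0,0],[0.6,28,-60.5,0,0,0]]' && python3 -m crank '[[0,0,0,0,0,0]]'; python3 - <<'E'
from h import *
for g in (30,10,0): p,R=ins(g); goto(p,R)
E
```

```text
t: 9.4
eef_pos: [628.3, -40.5, 197.4]
tcp_rot: [-1.219, 0.003, 0.071]
ft_force: [0.2, -0.1, -1.4]
opening: 0.191
t: 9.5
eef_pos: [628.0, -41.8, 195.7]
tcp_rot: [-1.218, 0.005, 0.07]
ft_force: [-0.9, 0.1, -1.3]
opening: 0.191
row [ 0.3 -1.6  2.5] [-0.2 -0.3 -0.2] |d| 3.0 ang 0.4 at [628.  -41.8 195.7] t 9.5
row [  0.4   6.8 -15.6] [-0.2 -0.3 -0.2] |d| 17.0 ang 0.4 at [628.  -41.8 195.7] t 9.5
row [  0.4  11.  -24.7] [-0.2 -0.3 -0.2] |d| 27.0 ang 0.4 at [628.  -41.8 195.7] t 9.5
```

```bash
python3 -m crank '[[0,2,-4.5,0,0,0],[0.2,4,-9,0,0,0],[0.3,6,-13.5,0,0,0],[0.4,8,-18,0,0,0],[0.4,8,-18,0,0,0]]'; python3 - <<'E'
from h import *
for g in (0,-4): p,R=ins(g); goto(p,R)
c=snap('scene','s7'); c=snap('wrist','w7')
x=load('s7')['p'][150:230,200:300]; cv2.imwrite('pics/s7c.png',cv2.resize(x,None,fx=7,fy=7,interpolation=cv2.INTER_CUBIC))
E
```

```text
t: 10.0
eef_pos: [629.2, -56.2, 181.6]
tcp_rot: [-1.218, 0.006, 0.07]
ft_force: [0.4, -0.2, -1.1]
opening: 0.189
row [ 0.1  2.7 -6.3] [-0.2 -0.3 -0.2] |d| 6.8 ang 0.4 at [629.2 -56.2 181.6] t 10.0
row [ 0.2  4.4 -9.9] [-0.2 -0.3 -0.2] |d| 10.8 ang 0.4 at [629.2 -56.2 181.6] t 10.0
```

View pics/s7c.png

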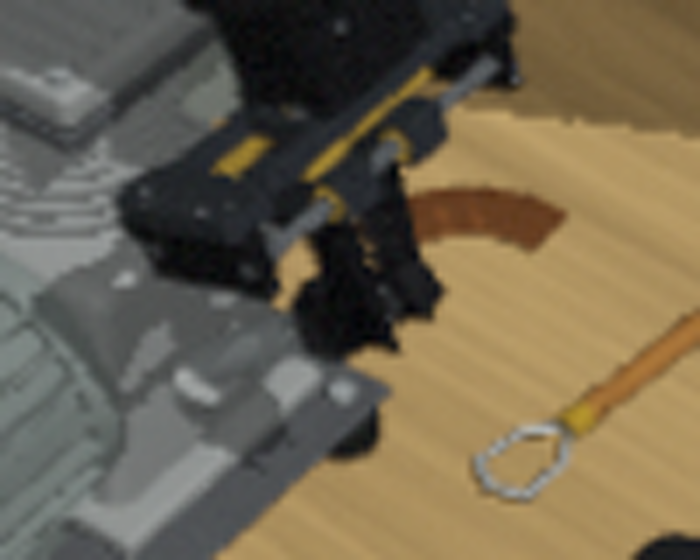

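```bash
python3 -m crank '[[0,0.6,-1.4,0,0,0],[0,1.2,-2.8,0,0,0],[0.1,1.8,-4.1,0,0,0]]'; python3 -m crank '[[0,0.6,-1.4,0,0,0],[0,1.2,-2.8,0,0,0]]';  python3 -c "
from h import *
p,R=ins(0);goto(p,R)
print(cur()[2]['ft_force']@U)"
```

```text
t: 10.4
eef_pos: [629.6, -59.0, 178.9]
tcp_rot: [-1.218, 0.005, 0.07]
ft_force: [-1.5, 3.5, 4.2]
opening: 0.187
t: 10.6
eef_pos: [629.6, -59.2, 178.9]
tcp_rot: [-1.214, 0.004, 0.071]
ft_force: [-6.4, 15.2, 22.1]
opening: 0.189
row [-0.1  1.2 -2.5] [-0.4 -0.2 -0.2] |d| 2.8 ang 0.5 at [629.6 -59.2 178.9] t 10.6
26.652859031407626
```

Contact: 27 N along the bore with no more travel, about 2.8 mm before my estimate. That is within the grip-along-the-handle uncertainty. I hold a light push and look.

```bash
python3 -m crank '[[0,0.4,-0.9,0,0,0],[0,0.4,-0.9,0,0,0],[0,0.4,-0.9,0,0,0],[0,0.4,-0.9,0,0,0],[0,0.4,-0.9,0,0,0]]';  python3 - <<'E'
from h import *
p,R=ins(0);goto(p,R)
print(cur()[2]['ft_force']@U)
for n,m in (('scene','s8'),('wrist','w8')):
    c=snap(n,m)
q,C,s=cur(); g=q-19*C[:,1]; Rd=C@tool(-22.4,25.05).T
d=Rd@np.array([np.cos(np.radians(-22.4)),np.sin(np.radians(-22.4)),0])
for m in ('s8','w8'): print(m,proj(load(m),[g+42*d,M,g,g-32*d]).round(1).tolist())
x=load('s8')['p'][160:220,210:290]; cv2.imwrite('pics/s8c.png',cv2.resize(x,None,fx=10,fy=10,interpolation=cv2.INTER_CUBIC))
E
```

```text
t: 11.1
eef_pos: [629.6, -59.1, 179.1]
tcp_rot: [-1.213, 0.004, 0.071]
ft_force: [-1.9, 6.1, 8.4]
opening: 0.184
row [-0.1  1.4 -2.7] [-0.5 -0.2 -0.2] |d| 3.0 ang 0.6 at [629.6 -59.1 179.1] t 11.1
10.324745617183249
s8 [[245.7, 194.2], [245.2, 194.3], [253.2, 191.3], [259.1, 189.0]]
w8 [[276.5, 325.5], [276.5, 328.2], [276.6, 283.0], [276.7, 239.5]]
```

View pics/s8c.png

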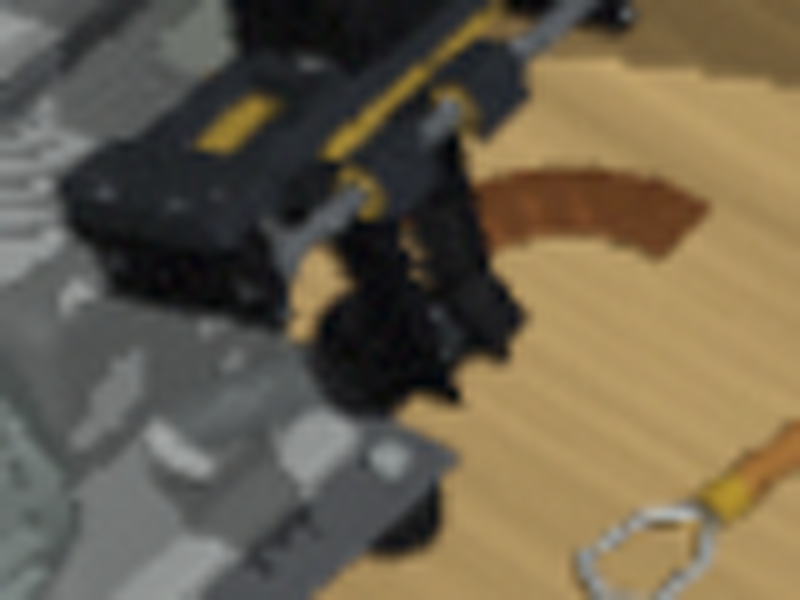

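View pics/w8.png

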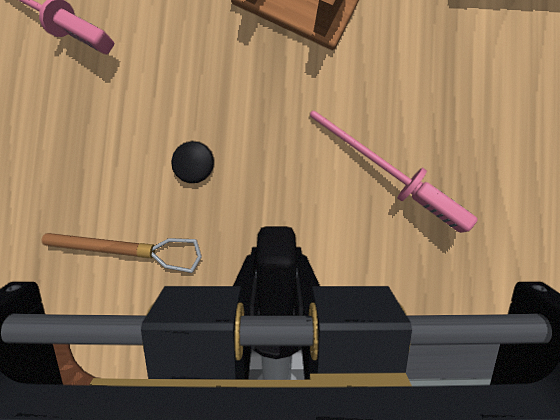

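```bash
python3 - <<'E'
from h import *
for m in ('w5','w8'):
    c=load(m); P=cloud(c)
    cp=c['pose']
    # rigid tool frame: use camera pose; tool axes from camera-tool relation at present
    q,C,s=cur(); c8=load('w8')['pose']; T=np.eye(4);T[:3,:3]=C;T[:3,3]=q
    rel=np.linalg.inv(c8)@T; Tm=cp@rel; C2=Tm[:3,:3]; g=Tm[:3,3]-19*C2[:,1]
    v0=np.array([np.cos(np.radians(-22.4)),np.sin(np.radians(-22.4)),0]);Rg=tool(-22.4,25.05)
    dl=Rg.T@v0; nl=Rg.T@np.array([0,0,1.]); 
    for u in (272,277,282):
        print(m,u,[(v,round(float((C2@dl)@(P[v,u]-g)),1),round(float((C2@nl)@(P[v,u]-g)),1)) for v in range(222,300,5)])
E
```

```text
w5 272 [(222, 195.7, -244.9), (227, -28.9, -10.7), (232, -30.8, -5.7), (237, -29.5, -3.8), (242, -29.9, -0.4), (247, -30.2, 2.7), (252, -30.0, 5.4), (257, -29.5, 7.8), (262, -29.8, 10.7), (267, -25.8, 10.2), (272, -24.2, 11.6), (277, -20.7, 11.7), (282, -16.3, 11.1), (287, -12.3, 11.0), (292, -8.5, 11.1), (297, -4.6, 11.2)]
w5 277 [(222, 194.8, -244.0), (227, -29.4, -10.3), (232, -29.7, -6.7), (237, -28.8, -4.4), (242, -29.7, -0.6), (247, -30.0, 2.6), (252, -29.9, 5.4), (257, -30.3, 8.5), (262, -28.7, 9.9), (267, -26.3, 10.6), (272, -23.9, 11.4), (277, -20.5, 11.5), (282, -16.1, 11.0), (287, -12.3, 11.0), (292, -8.4, 11.0), (297, -5.8, 12.0)]
w5 282 [(222, 196.3, -245.5), (227, -29.0, -10.7), (232, -30.0, -6.5), (237, -30.0, -3.4), (242, -30.8, 0.4), (247, -30.3, 2.9), (252, -30.8, 6.1), (257, -29.1, 7.4), (262, -29.5, 10.5), (267, -26.3, 10.6), (272, -22.9, 10.6), (277, -21.0, 11.9), (282, -16.1, 11.0), (287, -12.3, 11.0), (292, -8.8, 11.3), (297, -4.5, 11.1)]
w8 272 [(222, 116.2, -163.1), (227, -30.1, -9.5), (232, -30.3, -6.2), (237, -30.4, -3.0), (242, -29.5, -0.8), (247, -29.6, 2.2), (252, -29.7, 5.2), (257, -29.7, 8.0), (262, -27.7, 9.1), (267, -26.3, 10.6), (272, -23.7, 11.3), (277, -20.8, 11.8), (282, -16.3, 11.1), (287, -12.3, 11.0), (292, -8.2, 10.9), (297, -4.8, 11.3)]
w8 277 [(222, 116.2, -163.2), (227, -29.4, -10.3), (232, -29.1, -7.4), (237, -29.6, -3.7), (242, -29.5, -0.8), (247, -29.9, 2.6), (252, -30.6, 5.9), (257, -29.7, 7.9), (262, -28.5, 9.7), (267, -26.6, 10.8), (272, -23.5, 11.1), (277, -20.0, 11.1), (282, -16.7, 11.4), (287, -11.8, 10.7), (292, -8.6, 11.1), (297, -3.3, 10.4)]
w8 282 [(222, 116.1, -163.1), (227, -29.6, -10.1), (232, -29.6, -6.8), (237, -30.0, -3.3), (242, -30.2, -0.2), (247, -30.3, 2.9), (252, -30.1, 5.5), (257, -30.2, 8.4), (262, -28.6, 9.8), (267, -26.7, 10.9), (272, -22.9, 10.6), (277, -20.3, 11.4), (282, -15.8, 10.8), (287, -12.4, 11.0), (292, -8.8, 11.3), (297, -3.9, 10.7)]
```

The depth picture puts the handle's butt 29.8 mm behind the grasp point where I had assumed 32. The collar is therefore within about 0.6 mm of home, nothing slipped, and the 27 N stop is the seat. I hold it a moment longer.

```bash
python3 -m crank '[[0,0.5,-1.2,0,0,0],[0,0.5,-1.2,0,0,0],[0,0.5,-1.2,0,0,0],[0,0.5,-1.2,0,0,0],[0,0.5,-1.2,0,0,0]]'; python3 -m crank '[[0,0.5,-1.2,0,0,0],[0,0.5,-1.2,0,0,0],[0,0.5,-1.2,0,0,0],[0,0.5,-1.2,0,0,0],[0,0.5,-1.2,0,0,0]]';python3 - <<'E'
from h import *
for g in (60,190):
    p,R=ins(g);goto(p,R)
E
```

```text
t: 11.7
eef_pos: [629.6, -59.1, 179.1]
tcp_rot: [-1.211, 0.004, 0.072]
ft_force: [-3.7, 6.4, 8.2]
opening: 0.191
t: 12.2
eef_pos: [629.6, -59.1, 179.2]
tcp_rot: [-1.21, 0.003, 0.072]
ft_force: [-2.1, 6.7, 7.7]
opening: 0.184
row [ -0.3 -23.2  52. ] [-0.7 -0.1 -0.2] |d| 56.9 ang 0.7 at [629.6 -59.1 179.2] t 12.2
row [ -0.7 -76.7 170.5] [-0.7 -0.1 -0.2] |d| 186.9 ang 0.7 at [629.6 -59.1 179.2] t 12.2
```

Now I draw it straight out along the bore.

```bash
python3 -m crank '[[0,-3,7,-0.3,0,0],[-0.1,-10,22,-0.7,0,0],[-0.2,-20,44,-0.7,0,0],[-0.3,-31,69,-0.7,0,0],[-0.4,-40,89,-0.7,0,0]]'; python3 -c "
from h import *
p,R=ins(190);goto(p,R)"
```

```text
t: 12.7
eef_pos: [624.4, 11.3, 249.8]
tcp_rot: [-1.223, 0.002, 0.072]
ft_force: [-0.0, -0.2, -0.4]
opening: 0.186
row [ -0.3 -36.7  79. ] [ 0.  -0.1 -0.1] |d| 87.1 ang 0.1 at [624.4  11.3 249.8] t 12.7
```

```bash
python3 -m crank '[[0,-7,16,0,0,0],[-0.1,-15,32,0,0,0],[-0.2,-23,50,0,0,0],[-0.3,-31,68,0,0,0],[-0.3,-38,82,0,0,0]]'; python3 - <<'E'
from h import *
p,R=ins(240);goto(p,R)
R=tool(-60,14); goto(np.array([600,130,340])+19*R[:,1],R)
E
```

```text
t: 13.2
eef_pos: [619.5, 76.5, 314.7]
tcp_rot: [-1.223, 0.002, 0.073]
ft_force: [0.4, -0.2, -1.0]
opening: 0.189
row [ -0.1 -19.1  40.7] [ 0.1 -0.1 -0.1] |d| 45.0 ang 0.1 at [619.5  76.5 314.7] t 13.2
row [-13.6  10.9  50. ] [-33.4 -26.2   1.3] |d| 52.9 ang 42.5 at [619.5  76.5 314.7] t 13.2
```

```bash
python3 -m crank '[[0,-9,20,0,0,0],[0,-19,41,0,0,0],[0,-19,41,0,0,0]]'; python3 - <<'E'
from h import *
R=tool(-60,10); goto(np.array([590,150,340])+19*R[:,1],R)
R=tool(-40,25); goto(np.array([560,200,340])+19*R[:,1],R)
E
```

```text
t: 13.5
eef_pos: [617.5, 110.2, 349.0]
tcp_rot: [-1.223, -0.002, 0.074]
ft_force: [0.4, 0.1, -1.2]
opening: 0.187
row [-23.   39.3  27. ] [-29.4 -25.9   2.4] |d| 52.9 ang 39.3 at [617.5 110.2 349. ] t 13.5
row [-44.9  54.7  74. ] [-42.4 -46.8  -2. ] |d| 102.4 ang 63.2 at [617.5 110.2 349. ] t 13.5
```

```bash
python3 -m crank '[[-4.6,8,5.5,-6,-5,0.5],[-9,16,11,-12,-10,1],[-14,24,16,-18,-15.5,1.5],[-18,32,22,-24,-21,2],[-23,39,27,-29.4,-26,2.4]]'; python3 - <<'E'
from h import *
R=tool(-40,25); goto(np.array([560,200,340])+19*R[:,1],R)
E
```

```text
t: 14.0
eef_pos: [591.7, 147.2, 320.8]
tcp_rot: [-1.749, 0.002, 0.529]
ft_force: [-0.4, -0.3, -0.8]
opening: 0.186
row [  2.  -11.5  52.8] [-14.7 -18.8  -6.1] |d| 54.1 ang 24.6 at [591.7 147.2 320.8] t 14.0
```

```bash
python3 -m crank '[[0.5,-3,13,-3.5,-4.5,-1.5],[1,-6,26,-7,-9,-3],[1.5,-9,39,-11,-14,-4.5],[2,-11.5,53,-14.7,-19,-6],[2,-11.5,53,-14.7,-19,-6]]'; python3 -m crank '[[0,0,0,0,0,0],[0,0,0,0,0,0]]'; python3 - <<'E'
from h import *
q,C,s=cur(); v0=np.array([np.cos(np.radians(-22.4)),np.sin(np.radians(-22.4)),0]);dl=tool(-22.4,25.05).T@v0
d=C@dl; g=q-19*C[:,1]+2.2*d; print('pitch',np.degrees(np.arcsin(d[2])),'grip',g,'tip',g+172*d, s['qvel'].round(3))
for n in ('scene','top'):
    c=snap(n,n+'9'); print(n,proj(c,[g+172*d,g+42*d,g]).round(1).tolist())
a,b=proj(load('scene9'),[g+172*d,g]); x0=int(min(a[0],b[0]))-15;y0=int(min(a[1],b[1]))-20
print(x0,y0); cv2.imwrite('pics/s9c.png',cv2.resize(load('scene9')['p'][y0:y0+80,x0:x0+110],None,fx=7,fy=7,interpolation=cv2.INTER_CUBIC))
E
```

```text
t: 14.5
eef_pos: [564.5, 196.0, 321.8]
tcp_rot: [-2.007, 0.005, 0.88]
ft_force: [0.3, -0.4, -0.5]
opening: 0.188
t: 14.7
eef_pos: [564.8, 195.5, 321.5]
tcp_rot: [-2.006, 0.005, 0.878]
ft_force: [-0.5, -0.1, -2.1]
opening: 0.19
pitch -0.09040168399252907 grip [560.372071  199.2553721 338.6915672] tip [692.76193221  89.45167909 338.4201845 ] [-0.008  0.003 -0.006 -0.003 -0.002  0.001]
scene [[280.5, 193.0], [330.0, 187.6], [345.7, 185.9]]
top [[249.1, 149.8], [222.9, 181.1], [214.3, 191.5]]
265 165
```

View pics/s9c.png

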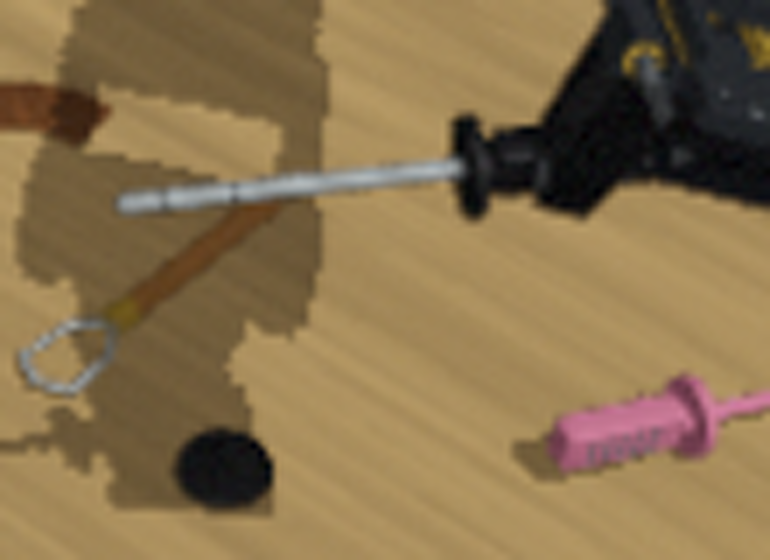

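View pics/scene9.png

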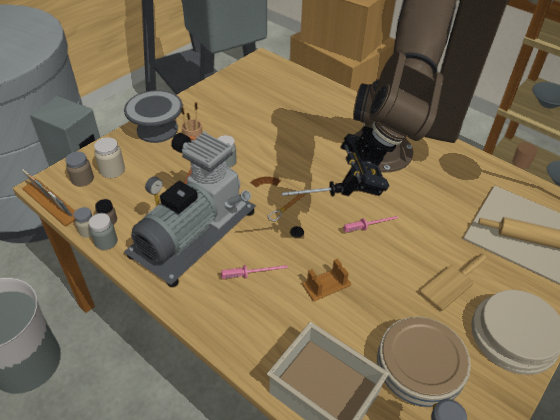

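View pics/top9.png

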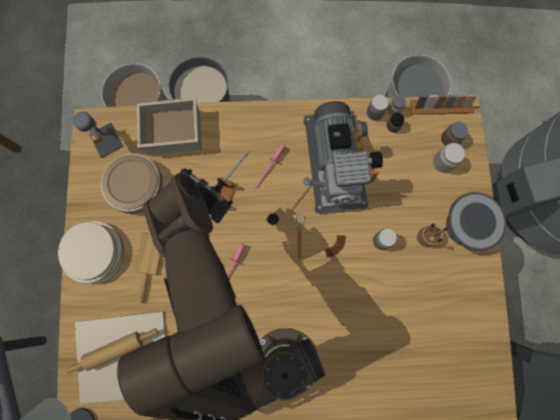

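The stick is held in free air, tip at scene (282,194) and collar at (331,189). The slope matches a level stick within a degree, about 338 mm up, and the bystanders are where they were. I let it settle briefly and hand in.

```bash
python3 -m crank '[[0,0,0,0,0,0],[0,0,0,0,0,0],[0,0,0,0,0,0]]'; python3 -c "
from cell import env,job
print(abs(env.state()['qvel']).max(),env.state()['opening']); print(job.job_done())"
```

```text
t: 15.1
eef_pos: [565.2, 195.0, 321.6]
tcp_rot: [-2.007, 0.005, 0.878]
ft_force: [-0.4, -0.4, -0.6]
opening: 0.193
0.004617574116463269 0.1931122548331112
the job is handed in; nothing more can be done
None
```

I took the black-handled dipstick from its rest, slid it down the tube until the collar seated, held it there about 1.5 s, and drew it straight out. I handed the job in at about 15 s with the dipstick still held level in the gripper; no verdict was reported.

- **Seating:** The dipstick stopped firmly at 27 N along the bore. That was about 2.8 mm before my first estimate. The wrist depth picture then showed the handle sitting 2.2 mm further forward in the jaws than I had assumed, which puts the collar within about 0.6 mm of home. The gripper hid the mouth while it was seated, so this rests on force and depth, not a direct view of the rim.
- **Final hold:**
  - Pitch is about -0.1° from the arm pose, and the blade's slope in the scene picture agrees within a degree.
  - The tip and handle are about 338 mm above the bench, and the tip is well clear of the tube, compressor and rest.
  - The arm was still, with the jaws at 18 mm on the handle.
- **Bystanders:** They looked unmoved in the last scene and top pictures; I judged this by eye, not by measurement.
- **Disagreement:** The scene camera showed the dipstick about 1 pixel (2–3 mm) off its predicted position throughout. It was off by about the same amount at the tube mouth, so I put it down to calibration.

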